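# Open the lidded tub and put a seal away

### The job

Open the round wooden tub: take its lid by the steel tab, tip it clearly up (some 15 to 20 degrees) while the opposite edge still rests on the rim, then lift it off and lay it flat on the table or the mat, right way up. Then stand the stone seal with the flat square top upright in the tub. Keep the tub standing where it is, and leave the other seal, the ink dish and the tape roll alone.

Things in the scene. Friction and masses are not known exactly. Their poses are not given: they have to be found in the camera images.
- tub: Round wooden tub, open on top, loose (0.9 kg), to the robot's left on a dark 2 mm felt mat, whose edge it may overhang a little. Outside 120 mm across, 75 mm high, wall 5 mm, inside about 108 mm across, inner floor 6 mm above its underside. Origin: centre of the underside; z up. The mat to the left of the tub (+y) has room for the lid.
- lid_center (a point): Centre of the loose wooden lid (0.13 kg), 8 mm above the underside of its plug: a disc 124 mm across, 6 mm thick, over a plug 103 mm across, 10 mm deep that sits loosely in the tub's mouth. Seated, this point is 73 mm above the tub's underside; with the lid laid flat it is 8 mm above the table (10 mm on the mat). Lid axes: z up, -x towards the steel tab.
- lid_tab (a point): Where to pinch the lid's flat steel tab (24 mm wide, 4 mm thick, 46 mm long): on its middle line, 30 mm from its root. From the lid's edge it slopes outwards (lid's -x) and up at 55 degrees to the lid, so a tool in line with it is tilted 35 degrees, the hand leaning away from the tub. Point: 74 mm from the lid's axis, 40 mm above the plug's underside. Lid axes.
- lid_far (a point): Point on the lower side of the disc's edge straight opposite the tab (62 mm from the lid's axis, 10 mm above the underside of the plug): about this edge the lid tips. Same axes as the lid.
- flat_seal_center (a point): Centre of the greyish-green stone seal with a flat square top, an upright block 24 x 24 x 55 mm, 0.09 kg, on the bare table to the robot's right; point half-way up. x and y square to its faces, z up. Between it and the tub is a paper trimmer whose raised arm reaches about 0.17 m above the table.
- domed_seal_center (a point): Centre of the other seal, brown, 20 x 20 x 54 mm, with a round ball-shaped head; stands near the flat-topped one and may be on either side of it. Not to be disturbed.
- ink_dish: Small white porcelain dish, 83 mm across, 17 mm high, behind the seals. Origin: centre of the underside. Not to be disturbed.
- tape_roll: Roll of masking tape lying flat, 82 mm across, 18 mm high, behind and to the right of the tub. Origin: centre of the underside. Not to be disturbed.
Things that resemble listed ones, but are neither listed nor needed, are in the scene too. What is shaped like the part that bears flat_seal_center but orange or red is not meant.

How it is judged:
On the way, in this order (a step that is already met when the one before it is completed fails the run):
1. the lid is tipped up at least 11.5 degrees while its far edge is still at the tub's rim (angle between the z axis of lid_center and the z axis of tub, either way round above 0.2 rad and z of lid_far in the frame of tub between 0.055 and 0.095 m and z of lid_tab in the frame of tub above 0.115 m and horizontal distance between lid_center and tub below 0.04 m), for 0.1 s.
2. the lid lies flat on the table, right way up (angle between lid_center's own z axis and vertical below 0.12 rad and height (world z) of lid_center between 0 and 0.022 m), for 0.2 s.
3. the flat-topped seal stands in the tub (horizontal distance between flat_seal_center and tub below 0.045 m and z of flat_seal_center in the frame of tub below 0.045 m and angle between flat_seal_center's own z axis and vertical below 0.2 rad), for 0.2 s.
At the end, for the whole second after the job is handed in: The lid lies flat on the table, right way up (within 7 degrees, its centre below 22 mm); the flat-topped seal stands upright (within 11 degrees) on the tub's floor; the tub stands upright within 60 mm of where it began (all of step 2 and all of step 3 and angle between tub's own z axis and vertical below 0.1 rad and distance of tub from where it was at the start of the episode below 0.06 m); the robot touches nothing.
It fails at once if the domed seal, the ink dish or the tape roll is moved more than 25 mm (distance of any of domed_seal_center, ink_dish, tape_roll from where it was at the start of the episode above 0.025 m).
It fails at once if the tub is tipped more than 17 degrees (angle between tub's own z axis and vertical above 0.3 rad).
It also fails if it takes over 62 s, if anything falls off the work surface, if the arm or the gripper's body presses on something with over 40 N, if the wrist force passes 120 N, or if a joint passes its speed limit or range.

### The arm

A 6-joint arm with a two-finger parallel gripper is mounted at the origin on a cart in front of the work surface, level with it; the furniture and walls round the work are solid. World frame = base frame: x ahead of the robot, y to its left, z up, the work surface at z = 0. Lengths are in m, angles in rad, forces in N, time in s.
With the tool pointing down it reaches from about 0.275 to 0.725 m from the base axis. Payload 5.6 kg.
Tool frame: the origin (TCP) lies at the very end of the fingers, on their centre line; the grasp point (between the pads) lies 19 mm behind it; x points along the fingers, y is the direction in which the jaws open and shut, and the axes are right-handed (so a half turn about x gives the same grasp; the last joint's range is limited). The gripper opens to 85 mm and grips with 20 to 120 N. Pads are 22 mm wide; open, the fingers measure 114 mm over their backs; the gripper's body (76 mm by 85 mm) begins 54 mm behind the grasp point. The pads swing forward as they close: fully open they stand 13 mm farther back than shut.
Start: joints at [1.395, 0.255, 0.108, 0, -1.424, -0.285], TCP at [0.245, 0.493, 0.231] pointing down, gripper open.
Joint ranges: [-2.95, 2.95], [-1.21, 1.97], [-1.09, 1.5], [-2.87, 1.71], [-2.94, -0.07], [-3.05, 3.05]. Speed limits (rad/s): [2.57, 2.57, 3.14, 3.14, 3.14, 3.14].

### API

Orientations are given as a unit quaternion [w, x, y, z].
In Python, from rig import r gives the robot as it stands.
- The arm moves only by the tool move_arm, never from a script. Its argument "rows" is one flat list of numbers, 7 for each row, row after row: the gripper command: -1 is shut, 1 is fully open, values between are in proportion, then the shift along the tool's x, y, z in units of 40 mm (1.0 is 40 mm), then the turn, a rotation vector about the tool's x, y, z in units of 6 degrees (1.0 is 6 degrees). In form: [claw, dx, dy, dz, rx, ry, rz, claw, dx, dy, dz, rx, ry, rz, ...]. A call has 1 to 10 rows; each row is the pose to reach, as a shift and turn from the pose commanded when the call began, along the tool's axes at that moment; what a row does not reach only later rows make up. A row lasts 1/8 s, in which the tool goes at most 62.5 mm and 10.7 degrees, less where a joint would pass 70% of its speed; a pose out of reach is approached as far as the arm can. A call with a gripper value outside its range is refused whole. The fingers move at their own pace and stop on an object; "newtons" is the grip in N (left out, the last holds). Time passes only in rows, so rows that repeat a pose let the fingers close. It gives the time, the measured TCP pose, the force and the opening at its end, in the units of the state.
- r.get_state(): the state, without advancing time (a new reading comes with each control period).
- r.read_camera(name): name is "side" or "top" or "wrist"; returns (picture, depth): 420x560x3 uint8, red, green, blue; 420x560 float32, m along the optical axis (not along the pixel's ray), 0 where there is no reading.
- r.camera_model(name): a dict with "fx", "fy", "cx", "cy" (pixels), "dist" ([k1, k2, p1, p2, k3] as OpenCV has them; the pictures are not rectified), "pose" (4x4, takes a point from camera to world coordinates). Camera axes: x right, y down, z forward; pixel columns grow to the right and rows downward; lengths in m; the calibration is good to about 2 mm. A picture is of the moment at which its call begins: read the wrist's pose just before it. camera_model takes no time and is no camera call; for the wrist camera it gives the pose at the moment of the call.
- r.job_done(): hands the job in, once; it reports no verdict.
Trained networks look in the newest picture that a camera, given by its name, has taken for a name from the list of things; names that differ only in an ending like _2 or _b are one class to them, and where a whole thing is asked for, a point or a joint stands for the part that bears it (a point fixed in the world has none). Each returns a list of dicts, best first, with "conf" (0 to 1); they miss things now and then, are a little off and sometimes report something else, mostly with a low value. They report only what shows in the picture. A call takes as long as a camera call. They do not tell look-alikes from the thing itself.
- r.look_for(camera, query): "location" ([x, y, z] in m, in world coordinates, good to about 4 mm: the middle of the surface that is visible of it).
The state is a dict: "t": time; "joint_positions": joint angles; "joint_vel": joint speeds; "joint_torque": joint torques, N m; "eef_pos": TCP position; "orientation": TCP orientation; "wrist_force": force on the tool from outside, world axes, zero at the start; "moment": the same for the moment, N m; "width": opening from 0.0 (shut) to 1.0 (fully open).
Only numpy, scipy, OpenCV 4.12 (cv2) and the standard library are available. Lean on these libraries where they do the work, as an engineer would, in place of code of your own. Each camera call takes 0.05 s, during which the arm holds its last target. There are 200 camera calls.

## Working session

There is one attempt and no reset: what is moved stays moved. The work goes in short steps, Python scripts to look and compute and a tool call to move; the robot and the scene stay as the last step left them, time stands still between calls to the robot, and variables do not carry over. Pictures are saved under pics/ and viewed, about 8 in all and at most 12, crops included, and the job is handed in when it is done.

Besides the shell and the picture viewer there is one more tool, called after "Call:" as a command line: name --argument value ..., lists and objects as JSON in quotes. move_arm: Moves the arm, as the interface text tells. Its arguments: {"type":"object","properties":{"rows":{"type":"array"},"newtons":{"type":"number"}},"required":["rows"]}

```bash
ls; mkdir -p pics; cat > h.py <<'E'
import numpy as np, cv2
from rig import r
from scipy.spatial.transform import Rotation as R
def shot(cam,name):
    m=r.camera_model(cam); p,d=r.read_camera(cam)
    cv2.imwrite(f'pics/{name}.png',p[:,:,::-1]); np.savez(f'pics/{name}.npz',p=p,d=d,pose=m['pose'],K=[m['fx'],m['fy'],m['cx'],m['cy']],dist=m['dist'])
    return p,d,m
def cloud(d,m):
    v,u=np.mgrid[:d.shape[0],:d.shape[1]]
    K=np.array([[m['fx'],0,m['cx']],[0,m['fy'],m['cy']],[0,0,1.]])
    n=cv2.undistortPoints(np.stack([u,v],-1).reshape(-1,1,2).astype(float),K,np.array(m['dist'],float)).reshape(d.shape+(2,))
    P=np.concatenate([n*d[...,None],d[...,None]],-1); T=np.array(m['pose'])
    return P@T[:3,:3].T+T[:3,3]
def tool():
    s=r.get_state(); q=s['orientation']; return np.array(s['eef_pos']),R.from_quat([q[1],q[2],q[3],q[0]])
def goto(pos,Rt):
    "shift/turn in move units from the present pose"
    p,R0=tool(); Rt=Rt if isinstance(Rt,R) else R.from_matrix(Rt)
    return np.round(R0.inv().apply(np.array(pos)-p)/.04,3), np.round(np.degrees((R0.inv()*Rt).as_rotvec())/6,3)
E
python3 - <<'E'
from h import *
print(r.get_state())
for c in ('top','side'):
    shot(c,c+'0')
    for q in ('tub','lid_center','lid_tab','flat_seal_center','domed_seal_center','ink_dish','tape_roll'):
        print(c,q,[(np.round(o['location'],3).tolist(),round(o['conf'],2)) for o in r.look_for(c,q)][:4])
a=cv2.imread('pics/top0.png');b=cv2.imread('pics/side0.png')
E
```

```text
pics
{'t': 0.0, 'joint_positions': array([ 1.39461214e+00,  2.55744153e-01,  1.06971544e-01, -4.70586190e-04,
       -1.42388411e+00, -2.84575945e-01]), 'joint_vel': array([ 0.00190077,  0.001516  , -0.00075798, -0.00102227, -0.00165927,
        0.00108026]), 'joint_torque': array([-2.06769175e-03, -3.86643255e+01,  2.37940764e+01,  5.36544800e+00,
       -6.13543350e-03,  6.79581831e-07]), 'eef_pos': array([0.24428472, 0.49221014, 0.23038486]), 'orientation': array([ 0.1608242 , -0.68829019,  0.1621556 ,  0.68854757]), 'wrist_force': array([-0.07302396, -0.0291607 , -0.93499727]), 'moment': array([ 0.04445456, -0.0279745 ,  0.00784316]), 'width': 1.002596703927408}
top tub [([0.564, 0.224, 0.033], 0.46)]
top lid_center [([0.587, 0.274, 0.084], 0.66)]
top lid_tab [([0.589, 0.268, 0.08], 0.59)]
top flat_seal_center [([0.393, -0.266, 0.054], 0.64), ([0.434, -0.321, 0.06], 0.57)]
top domed_seal_center [([0.481, -0.439, 0.046], 0.53)]
top ink_dish [([0.629, -0.359, 0.012], 0.7)]
top tape_roll [([0.747, 0.093, 0.017], 0.67)]
side tub [([0.579, 0.221, 0.042], 0.91)]
side lid_center [([0.586, 0.266, 0.083], 0.96)]
side lid_tab [([0.585, 0.266, 0.085], 0.91)]
side flat_seal_center [([0.511, -0.346, 0.034], 0.82), ([0.412, -0.412, 0.035], 0.76), ([0.532, -0.416, 0.03], 0.68), ([0.432, -0.336, 0.039], 0.58)]
side domed_seal_center []
side ink_dish [([0.608, -0.342, 0.013], 0.51)]
side tape_roll [([0.75, 0.08, 0.017], 0.81)]
```

View pics/top0.png

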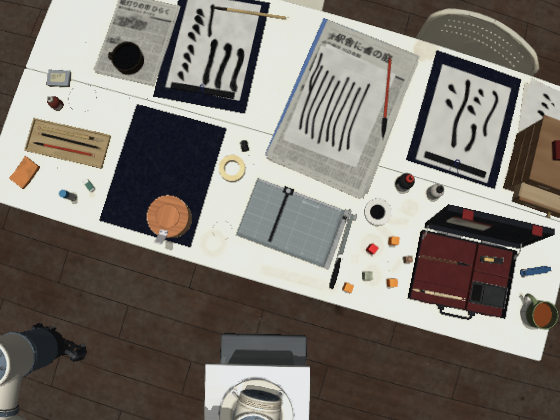

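View pics/side0.png

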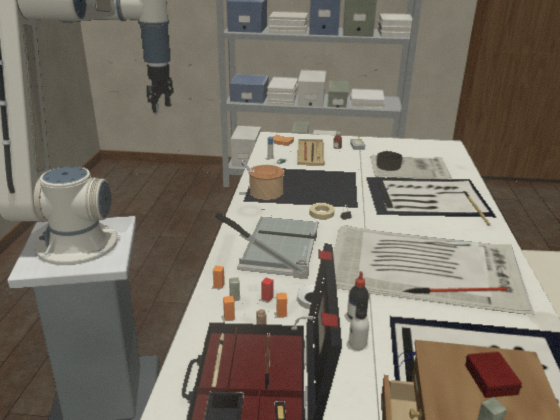

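The top view shows the tub with its lid at (168,216) and the tab at about (163,236). Seal candidates are the grey-green one at (367,275), brown at (407,260), red at (373,249), and orange at (394,241), (392,282) and (348,287). By colour, the grey-green one at top (367,275) and side (234,288) is the flat seal, and the brown one is the domed seal. I'll confirm that in an enlarged crop and measure.

```bash
python3 - <<'E'
from h import *
z=[]
for c,(u0,u1,v0,v1) in (('top',(335,425,195,300)),('side',(205,295,260,335))):
    f=np.load(f'pics/{c}0.npz'); m=dict(zip(('fx','fy','cx','cy'),f['K']),dist=f['dist'],pose=f['pose'])
    P=cloud(f['d'],m); p=f['p']; np.save(f'pics/P{c}.npy',P)
    z.append(cv2.resize(p[v0:v1,u0:u1,::-1],None,fx=4,fy=4,interpolation=cv2.INTER_CUBIC))
    M=(P[...,2]>.025)&(P[...,2]<.075)&(f['d']>0); M[:v0]=0;M[v1:]=0;M[:,:u0]=0;M[:,u1:]=0
    n,l,st,ce=cv2.connectedComponentsWithStats(M.astype(np.uint8),connectivity=4)
    for i in range(1,n):
        if st[i,4]>15: 
            Q=P[l==i]; t=Q[:,2]>Q[:,2].max()-.006
            print(c,ce[i].round(),st[i,4],'top',np.median(Q[t],0).round(3),'mean',Q.mean(0).round(3),p[l==i].mean(0).round())
    D=(P[...,2]>.03)&(P[...,2]<.2)&(abs(P[...,0]-.58)<.12)&(abs(P[...,1]-.27)<.1)&(f['d']>0)
    Q=P[D]; top=Q[(Q[:,2]>.077)&(Q[:,2]<.09)]; tab=Q[Q[:,2]>.093]
    print('lid',top.mean(0).round(4),top.min(0).round(4),top.max(0).round(4),len(top),'tab',len(tab),tab.mean(0).round(4)if len(tab) else'')
    print(tab[np.argsort(tab[:,2])][::max(1,len(tab)//8)].round(3).tolist())
h=max(i.shape[0] for i in z); W=sum(i.shape[1] for i in z)
o=np.zeros((h,W,3),np.uint8);x=0
for i in z: o[:i.shape[0],x:x+i.shape[1]]=i;x+=i.shape[1]
cv2.imwrite('pics/crop1.png',o);print(o.shape)
E
```

```text
top [348. 219.] 183 top [ 0.556 -0.255  0.071] mean [ 0.595 -0.262  0.048] [123. 126. 121.]
top [338. 228.] 26 top [ 0.573 -0.232  0.036] mean [ 0.57  -0.231  0.031] [105. 109. 108.]
top [420. 247.] 65 top [ 0.548 -0.491  0.038] mean [ 0.518 -0.483  0.032] [43. 34. 35.]
top [394. 240.] 72 top [ 0.534 -0.397  0.06 ] mean [ 0.535 -0.399  0.05 ] [199. 128.  61.]
top [372. 249.] 85 top [ 0.51  -0.336  0.057] mean [ 0.509 -0.335  0.05 ] [188.  64.  60.]
top [408. 258.] 52 top [ 0.484 -0.444  0.055] mean [ 0.483 -0.445  0.045] [135. 112.  93.]
top [368. 275.] 83 top [ 0.428 -0.32   0.057] mean [ 0.431 -0.321  0.051] [148. 151. 130.]
top [392. 282.] 83 top [ 0.409 -0.394  0.058] mean [ 0.411 -0.394  0.051] [195. 130.  68.]
top [411. 290.] 33 top [ 0.391 -0.46   0.039] mean [ 0.387 -0.458  0.033] [50. 41. 41.]
top [348. 287.] 76 top [ 0.401 -0.267  0.06 ] mean [ 0.395 -0.263  0.052] [206. 136.  71.]
lid [0.5897 0.2728 0.0829] [0.5276 0.2106 0.077 ] [0.6514 0.3352 0.0899] 1279 tab 58 [0.5241 0.2857 0.1051]
[[0.526, 0.292, 0.093], [0.529, 0.292, 0.094], [0.523, 0.288, 0.097], [0.526, 0.282, 0.
[... 392 characters left out ...]
14.]
side [267. 285.] 185 top [ 0.509 -0.34   0.057] mean [ 0.51  -0.343  0.046] [152.  82.  75.]
side [281. 301.] 172 top [ 0.536 -0.407  0.057] mean [ 0.535 -0.41   0.046] [175. 116.  74.]
side [228. 304.] 180 top [ 0.409 -0.402  0.057] mean [ 0.41  -0.406  0.046] [175. 118.  76.]
side [252. 323.] 562 top [ 0.481 -0.452  0.055] mean [ 0.458 -0.469  0.034] [93. 87. 77.]
lid [0.5896 0.2629 0.0856] [0.5285 0.208  0.0772] [0.6507 0.3372 0.09  ] 438 tab 34 [0.5197 0.2817 0.1085]
[[0.53, 0.288, 0.093], [0.525, 0.275, 0.096], [0.522, 0.275, 0.099], [0.526, 0.282, 0.104], [0.522, 0.278, 0.109], [0.516, 0.279, 0.113], [0.516, 0.282, 0.115], [0.508, 0.272, 0.12], [0.509, 0.278, 0.125]]
(420, 720, 3)
```

View pics/crop1.png

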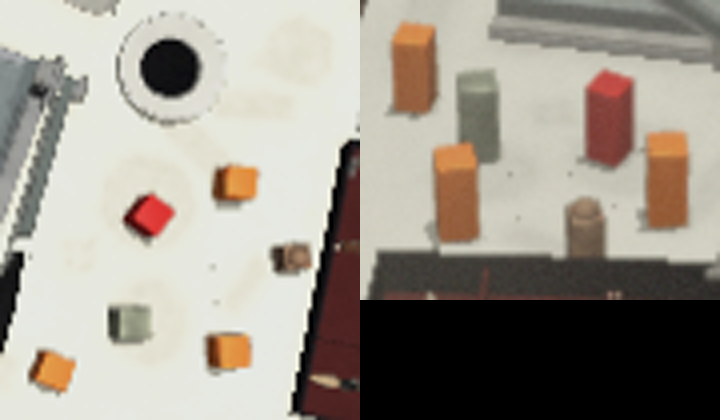

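The crop shows the only grey-green flat block at top crop (130,322), world ≈ (0.429,-0.321). The domed brown seal is at crop (290,257), world (0.483,-0.445). Next, the pregrasp at the tab.

```bash
cat >> h.py <<'E'
C=np.array([.5895,.273]); TH=np.arctan2(.0105,-.067)
def frame(a,y):
    a=np.array(a,float);a/=np.linalg.norm(a);y=np.array(y,float);y-=a*(a@y);y/=np.linalg.norm(y)
    return np.c_[a,y,np.cross(a,y)]
def tabpose(c=C,th=TH,s=1,zt=.107):
    d=np.array([np.cos(th),np.sin(th),0]);k=np.radians(35)
    a=-d*np.sin(k)-np.array([0,0,np.cos(k)]); g=np.r_[c,0]+.074*d+[0,0,zt]
    return g,frame(a,s*(d*np.cos(k)-np.array([0,0,np.sin(k)])))
E
python3 - <<'E'
from h import *
p,R0=tool(); print(R0.as_matrix().round(3),np.degrees(TH))
for s in (1,-1):
    g,F=tabpose(s=s); print(s,g,F.round(3).tolist(),goto(g-.1*F[:,0]+.019*F[:,0],F))
E
```

```text
[[-0.    -0.445 -0.896]
 [ 0.    -0.896  0.445]
 [-1.    -0.     0.   ]] 171.09325581622025
1 [0.51639232 0.28445717 0.107     ] [[0.567, -0.809, 0.155], [-0.089, 0.127, 0.988], [-0.819, -0.574, 0.0]] (array([ 1.449,  1.989, -7.294]), array([11.686,  3.685, -5.024]))
-1 [0.51639232 0.28445717 0.107     ] [[0.567, 0.809, -0.155], [-0.089, -0.127, -0.988], [-0.819, 0.574, -0.0]] (array([ 1.449,  1.989, -7.294]), array([-17.282,   5.449,   3.996]))
```

Call:
move_arm --rows '[0, 1.45, 1.99, -7.3, 11.69, 3.69, -5.02, 0, 1.45, 1.99, -7.3, 11.69, 3.69, -5.02, 0, 1.45, 1.99, -7.3, 11.69, 3.69, -5.02, 0, 1.45, 1.99, -7.3, 11.69, 3.69, -5.02, 0, 1.45, 1.99, -7.3, 11.69, 3.69, -5.02, 0, 1.45, 1.99, -7.3, 11.69, 3.69, -5.02, 0, 1.45, 1.99, -7.3, 11.69, 3.69, -5.02, 0, 1.45, 1.99, -7.3, 11.69, 3.69, -5.02, 0, 1.45, 1.99, -7.3, 11.69, 3.69, -5.02, 0, 1.45, 1.99, -7.3, 11.69, 3.69, -5.02]' --newtons 60

```text
t: 2.05
eef_pos: [0.4708, 0.2917, 0.1735]
orientation: [0.65, -0.6, 0.374, 0.277]
wrist_force: [0.4, 0.7, 0.2]
width: 0.5
```

```bash
python3 - <<'E'
from h import *
s=r.get_state();print(s['t'],s['joint_positions'].round(2),s['eef_pos'],s['width'])
g,F=tabpose();print(goto(g-.081*F[:,0],F))
p,d,m=shot('wrist','w1'); P=cloud(d,m)
print([(np.round(o['location'],4).tolist(),round(o['conf'],2)) for o in r.look_for('wrist','lid_tab')])
ok=d>0
Q=P[ok&(abs(P[...,0]-.58)<.1)&(abs(P[...,1]-.27)<.1)]
top=Q[(Q[:,2]>.077)&(Q[:,2]<.089)];tab=Q[(Q[:,2]>.089)&(Q[:,2]<.135)&(np.hypot(*(Q[:,:2]-C).T)<.1)]
print(len(top),top.min(0),top.max(0),np.median(top[:,2]),len(tab),tab.mean(0),tab.min(0),tab.max(0))
E
```

```text
2.05 [ 1.13  0.07 -0.7   0.86 -0.81 -1.9 ] [0.47076331 0.29169331 0.17353266] 0.49989357249115957
(array([-0.   ,  0.008, -0.002]), array([ 0.018,  0.001, -0.008]))
[([0.5765, 0.269, 0.0872], 0.66)]
11427 [0.52619028 0.21189584 0.07711678] [0.65336937 0.33512834 0.0884699 ] 0.08330104736489227 298 [0.51173334 0.28568651 0.11467591] [0.50515821 0.27486944 0.08918603] [0.53026799 0.30169674 0.12155908]
```

View pics/w1.png

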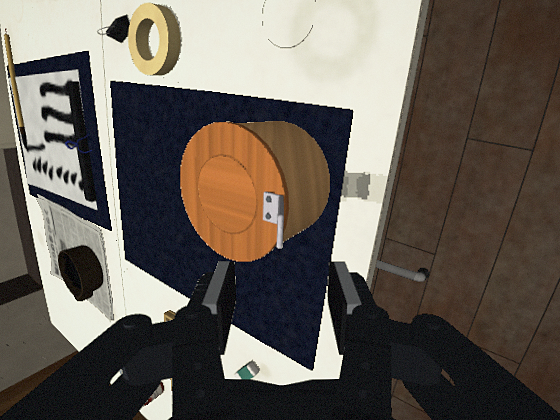

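The picture shows the tab edge-on at (280,220), centred between the fingers at (220..345). Going in and gripping.

Call:
move_arm --rows '[0, 1, 0, 0, 0, 0, 0, 0, 2, 0, 0, 0, 0, 0, 0, 2.5, 0, 0, 0, 0, 0, 0, 2.5, 0, 0, 0, 0, 0, -1, 2.5, 0, 0, 0, 0, 0, -1, 2.5, 0, 0, 0, 0, 0, -1, 2.5, 0, 0, 0, 0, 0, -1, 2.5, 0, 0, 0, 0, 0, -1, 2.5, 0, 0, 0, 0, 0]' --newtons 60

```text
t: 3.28
eef_pos: [0.528, 0.2833, 0.0933]
orientation: [0.652, -0.6, 0.373, 0.276]
wrist_force: [-1.5, -1.3, 6.4]
width: 0.037
```

```bash
python3 - <<'E'
from h import *
p,R0=tool(); d=np.array([np.cos(TH),np.sin(TH),0])
far=np.r_[C,0]-.062*d+[0,0,.077]   # pivot
ax=np.cross(d,[0,0,1]); ax/=np.linalg.norm(ax)
for a in (4,8,12,16,18):
    T=R.from_rotvec(ax*np.radians(a)); q=far+T.apply(p-far)
    print(a,goto(q,T*R0), q.round(3))
s=r.get_state();print(s['width'],s['wrist_force'])
E
```

```text
4 (array([-0.156, -0.154,  0.   ]), array([0.001, 0.001, 0.667])) [0.529 0.283 0.102]
8 (array([-0.301, -0.318,  0.001]), array([0.002, 0.002, 1.333])) [0.531 0.283 0.11 ]
12 (array([-0.433, -0.492,  0.001]), array([0.002, 0.003, 2.   ])) [0.534 0.282 0.119]
16 (array([-0.554, -0.675,  0.002]), array([0.003, 0.004, 2.667])) [0.537 0.282 0.127]
18 (array([-0.609, -0.769,  0.002]), array([0.003, 0.004, 3.   ])) [0.539 0.282 0.131]
0.03713796854268025 [-1.5264557  -1.25324294  6.43346466]
```

Call:
move_arm --rows '[-1, -0.16, -0.15, 0, 0, 0, 0.67, -1, -0.3, -0.32, 0, 0, 0, 1.33, -1, -0.43, -0.49, 0, 0, 0, 2.0, -1, -0.55, -0.68, 0, 0, 0, 2.67, -1, -0.61, -0.77, 0, 0, 0, 3.0, -1, -0.61, -0.77, 0, 0, 0, 3.0, -1, -0.61, -0.77, 0, 0, 0, 3.0]'

```text
t: 4.15
eef_pos: [0.5386, 0.2815, 0.1293]
orientation: [0.6, -0.535, 0.463, 0.375]
wrist_force: [1.5, 1.0, 0.8]
width: 0.04
```

```bash
python3 - <<'E'
from h import *
p,d,m=shot('side','s2'); q=p[130:230,200:320,::-1]
cv2.imwrite('pics/c2.png',cv2.resize(q,None,fx=4,fy=4,interpolation=cv2.INTER_CUBIC))
P=cloud(d,m); 
for v in (155,165,170,175,180): print(v,[P[v,u].round(3).tolist() for u in (252,260,268,276,282)])
print(r.get_state()['wrist_force'])
E
```

```text
155 [[0.542, 0.269, 0.149], [0.615, 0.635, 0.0], [0.643, 0.593, 0.016], [0.681, 0.625, 0.001], [0.704, 0.614, 0.005]]
165 [[0.541, 0.256, 0.117], [0.568, 0.258, 0.115], [0.599, 0.279, 0.105], [0.632, 0.309, 0.091], [0.686, 0.507, 0.006]]
170 [[0.546, 0.305, 0.078], [0.563, 0.218, 0.114], [0.594, 0.244, 0.101], [0.623, 0.256, 0.095], [0.646, 0.268, 0.088]]
175 [[0.545, 0.3, 0.061], [0.576, 0.318, 0.051], [0.59, 0.217, 0.095], [0.618, 0.219, 0.093], [0.642, 0.238, 0.083]]
180 [[0.538, 0.238, 0.07], [0.564, 0.221, 0.076], [0.589, 0.211, 0.079], [0.618, 0.221, 0.073], [0.643, 0.246, 0.06]]
[ 0.69009078 -0.06805017  1.06417139]
```

View pics/c2.png

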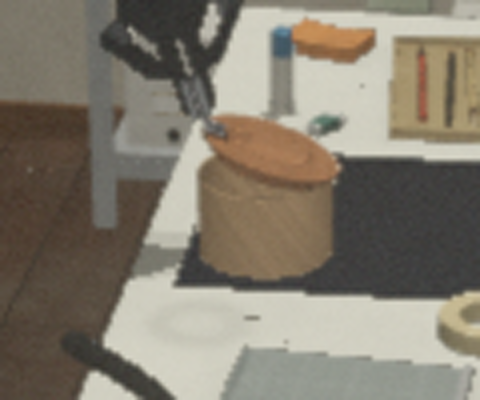

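Lid tipped about 18° with its far edge on the rim (crop (335,170)). Next I'll find a spot for it on the mat.

```bash
python3 - <<'E'
from h import *
f=np.load('pics/top0.npz');P=np.load('pics/Ptop.npy');p=f['p'].astype(int)
M=(p.max(-1)<75)&(abs(P[...,2])<.012)&(p[...,2]>=p[...,0])
M[:95]=0;M[250:]=0;M[:,:95]=0;M[:,232:]=0
M=cv2.morphologyEx(M.astype(np.uint8),cv2.MORPH_CLOSE,np.ones((5,5)))
D=cv2.distanceTransform(M,cv2.DIST_L2,5)
mpp=np.linalg.norm(P[150,150,:2]-P[150,170,:2])/20;print('m/px',mpp)
q=M>0; hull=cv2.convexHull(np.argwhere(q)[:,::-1].astype(np.int32)); 
print('corners',[P[y,x].round(3).tolist() for x,y in cv2.approxPolyDP(hull,8,True)[:,0]])
for x in (.6,.65,.7,.75):
  for y in (.35,.38,.4,.42,.45):
    e=np.hypot(P[...,0]-x,P[...,1]-y);i=np.unravel_index(e.argmin(),e.shape);print(x,y,round(D[i]*mpp,3),end=' | ')
pp,R0=tool();print('\ncol',R0.as_matrix().round(3))
E
```

```text
m/px 0.0031088799741296946
corners [[0.985, 0.107, 0.007], [0.506, 0.219, 0.001], [0.58, 0.505, -0.003], [0.809, 0.531, 0.012], [0.984, 0.358, 0.001]]
0.6 0.35 0.0 | 0.6 0.38 0.022 | 0.6 0.4 0.044 | 0.6 0.42 0.043 | 0.6 0.45 0.034 | 0.65 0.35 0.011 | 0.65 0.38 0.034 | 0.65 0.4 0.05 | 0.65 0.42 0.063 | 0.65 0.45 0.037 | 0.7 0.35 0.047 | 0.7 0.38 0.068 | 0.7 0.4 0.071 | 0.7 0.42 0.05 | 0.7 0.45 0.024 | 0.75 0.35 0.093 | 0.75 0.38 0.075 | 0.75 0.4 0.057 | 0.75 0.42 0.04 | 0.75 0.45 0.009 | 
col [[ 0.29  -0.944  0.154]
 [-0.045  0.147  0.988]
 [-0.956 -0.294 -0.   ]]
```

```bash
python3 - <<'E'
from h import *
g,F=tabpose(); p,R0=tool()
print('lift',goto(p+[0,0,.05],R0),goto(p+[0,0,.1],R0))
n=np.array([.5785,.4223,0])
print('over',goto(n+[0,0,.14],F)); print('mid',goto(n+[0,0,.20],F))
# down moves in frame F
print('down per 10mm in F',(F.T@[0,0,-.01]/.04).round(4))
E
```

```text
lift (array([-1.195, -0.367, -0.   ]), array([0., 0., 0.])) (array([-2.39 , -0.734, -0.   ]), array([0., 0., 0.]))
over (array([-0.127, -0.505,  3.637]), array([ 0.008,  0.004, -2.986]))
mid (array([-1.561, -0.945,  3.637]), array([ 0.008,  0.004, -2.986]))
down per 10mm in F [ 0.2048  0.1434 -0.    ]
```

Call:
move_arm --rows '[-1, -0.6, -0.18, 0, 0, 0, 0, -1, -1.2, -0.37, 0, 0, 0, 0, -1, -1.8, -0.55, 0, 0, 0, 0, -1, -2.0, -0.75, 1.0, 0, 0, -0.8, -1, -1.8, -0.85, 2.0, 0, 0, -1.6, -1, -1.56, -0.94, 3.0, 0, 0, -2.4, -1, -1.56, -0.94, 3.64, 0, 0, -2.99, -1, -0.9, -0.74, 3.64, 0, 0, -2.99, -1, -0.13, -0.5, 3.64, 0, 0, -2.99, -1, -0.13, -0.5, 3.64, 0, 0, -2.99]'

```text
t: 5.45
eef_pos: [0.5767, 0.4191, 0.1353]
orientation: [0.647, -0.601, 0.378, 0.277]
wrist_force: [0.9, -0.3, -0.8]
width: 0.036
```

```bash
python3 - <<'E'
from h import *
g,F=tabpose();n=np.array([.5785,.4223,0]);p,d,m=shot('side','s3');P=cloud(d,m)
for z in (.06,.035,.028): print(z,goto(n+[0,0,z],F))
print(r.get_state()['joint_positions'].round(2),r.get_state()['wrist_force'])
# plane of lid: orange-brown points above .06 near the expected centre, from side and top
for c in ('side','top'):
    pp,dd,mm=(p,d,m) if c=='side' else shot('top','t3'); Q=cloud(dd,mm)
    M=(dd>0)&(np.hypot(Q[...,0]-.64,Q[...,1]-.412)<.06)&(Q[...,2]>.08)&(Q[...,2]<.18)&(pp[...,0].astype(int)-pp[...,2]>40)
    q=Q[M];c0=q.mean(0);u,s,v=np.linalg.svd(q-c0);nn=v[2]*np.sign(v[2,2]);print(c,len(q),c0.round(3),nn.round(3),np.degrees(np.arccos(nn[2])).round(1))
E
```

```text
0.06 (array([1.611, 1.105, 0.056]), array([ 0.019, -0.041, -0.024]))
0.035 (array([2.123, 1.463, 0.059]), array([ 0.019, -0.041, -0.024]))
0.028 (array([2.267, 1.563, 0.06 ]), array([ 0.019, -0.041, -0.024]))
[ 1.05  0.41 -0.35  0.86 -0.78 -1.83] [ 0.02813682  0.74863384 -0.99868857]
side 278 [0.641 0.402 0.128] [-0.005  0.003  1.   ] 0.3
top 1244 [0.641 0.411 0.128] [0.008 0.021 1.   ] 1.3
```

Call:
move_arm --rows '[-1, 0.8, 0.56, 0, 0, 0, 0, -1, 1.6, 1.12, 0, 0, 0, 0, -1, 2.0, 1.4, 0, 0, 0, 0, -1, 2.15, 1.5, 0, 0, 0, 0, -1, 2.25, 1.57, 0, 0, 0, 0, -1, 2.25, 1.57, 0, 0, 0, 0]'

```text
t: 6.3
eef_pos: [0.579, 0.4224, 0.0312]
orientation: [0.651, -0.6, 0.374, 0.277]
wrist_force: [0.1, -0.1, -1.5]
width: 0.034
```

```bash
python3 - <<'E'
from h import *
s=r.get_state();print(s['eef_pos'],s['wrist_force'])
p,d,m=shot('side','s4'); Q=cloud(d,m)
M=(d>0)&(np.hypot(Q[...,0]-.64,Q[...,1]-.412)<.06)&(Q[...,2]>.003)&(Q[...,2]<.1)&(p[...,0].astype(int)-p[...,2]>40)
q=Q[M];c0=q.mean(0);u,s,v=np.linalg.svd(q-c0);nn=v[2]*np.sign(v[2,2]);print(len(q),c0.round(4),nn.round(3),np.degrees(np.arccos(nn[2])).round(1))
E
```

```text
[0.57895506 0.42241842 0.03118613] [ 0.14145461 -0.14075054 -1.45279556]
86 [0.6723 0.4227 0.0241] [0.031 0.022 0.999] 2.2
```

Call:
move_arm --rows '[-1, 0.05, 0.035, 0, 0, 0, 0, -1, 0.08, 0.06, 0, 0, 0, 0, -1, 0.08, 0.06, 0, 0, 0, 0]'

```text
t: 6.72
eef_pos: [0.5791, 0.4229, 0.0283]
orientation: [0.652, -0.6, 0.373, 0.276]
wrist_force: [-4.0, -1.7, 6.6]
width: 0.038
```

Contact felt. I'll open a little, back out along the tab, and rise.

Call:
move_arm --rows '[-0.6, 0, 0, 0, 0, 0, 0, -0.5, 0, 0, 0, 0, 0, 0, -0.5, 0, 0, 0, 0, 0, 0, -0.5, -0.7, 0, 0, 0, 0, 0, -0.5, -1.5, 0, 0, 0, 0, 0, -0.5, -3, 0, 0, 0, 0, 0, -0.5, -4, 0, 0, 0, 0, 0, -0.5, -5, 0, 0, 0, 0, 0]'

```text
t: 7.72
eef_pos: [0.4642, 0.4399, 0.1911]
orientation: [0.65, -0.6, 0.375, 0.277]
wrist_force: [1.0, 0.2, 0.3]
width: 0.248
```

```bash
python3 - <<'E'
from h import *
s=r.get_state();print(s['t'],s['eef_pos'],s['joint_positions'].round(2))
p,d,m=shot('top','t5'); Q=cloud(d,m)
M=(d>0)&(np.hypot(Q[...,0]-.64,Q[...,1]-.412)<.07)&(Q[...,2]>.008)&(Q[...,2]<.04)&(p[...,0].astype(int)-p[...,2]>40)
q=Q[M];c0=q.mean(0);u,sv,v=np.linalg.svd(q-c0);nn=v[2]*np.sign(v[2,2]);print(len(q),c0.round(4),nn.round(3),np.degrees(np.arccos(nn[2])).round(1))
# tub rim
T=(d>0)&(np.hypot(Q[...,0]-.59,Q[...,1]-.273)<.08)&(Q[...,2]>.068)&(Q[...,2]<.09);q=Q[T];print('rim',len(q),((q.max(0)+q.min(0))/2).round(4),q.min(0),q.max(0))
# seal yaw from top0: green pixels
f=np.load('pics/top0.npz');P=np.load('pics/Ptop.npy')
g=(np.hypot(P[...,0]-.429,P[...,1]+.32)<.03)&(P[...,2]>.05);q=P[g];rc=cv2.minAreaRect((q[:,:2]*1000).astype(np.float32));print(rc,q.mean(0),len(q))
E
```

```text
7.725 [0.46417346 0.43990508 0.19106202] [ 1.28  0.28 -0.37  0.75 -0.97 -1.89]
1165 [0.6433 0.4132 0.0175] [-0.003  0.007  1.   ] 0.5
rim 242 [0.5902 0.2734 0.0769] [0.53048644 0.21308436 0.06800086] [0.6499223  0.33373315 0.08571465]
((431.2109680175781, -322.6361999511719), (23.63982582092285, 22.77100372314453), 1.1134631633758545) [ 0.43062527 -0.32278509  0.0549478 ] 59
```

```bash
python3 - <<'E'
from h import *
F=frame([0,0,-1],[-1,0,0])
print(goto([.45,.42,.30],tool()[1]),goto([.45,.1,.32],F)); print(F)
E
```

```text
(array([-2.265, -1.285, -0.594]), array([0., 0., 0.])) (array([-2.016, -2.599, -8.497]), array([-1.433, -0.388,  5.84 ]))
[[ 0. -1.  0.]
 [ 0.  0.  1.]
 [-1.  0.  0.]]
```

Call:
move_arm --rows '[0, -2.2, -1.29, -0.6, 0, 0, 0, 0, -2.2, -1.5, -2, 0, 0, 1.5, 0, -2.02, -2.6, -8.5, -1.43, -0.39, 5.84, 0, -2.02, -2.6, -8.5, -1.43, -0.39, 5.84, 0, -2.02, -2.6, -8.5, -1.43, -0.39, 5.84, 0, -2.02, -2.6, -8.5, -1.43, -0.39, 5.84, 0, -2.02, -2.6, -8.5, -1.43, -0.39, 5.84, 0, -2.02, -2.6, -8.5, -1.43, -0.39, 5.84, 0, -2.02, -2.6, -8.5, -1.43, -0.39, 5.84, 0, -2.02, -2.6, -8.5, -1.43, -0.39, 5.84]'

```text
t: 9.02
eef_pos: [0.4508, 0.0988, 0.3155]
orientation: [0.498, -0.5, 0.503, 0.499]
wrist_force: [-0.1, -0.5, -0.6]
width: 0.505
```

```bash
python3 - <<'E'
from h import *
F=frame([0,0,-1],[-1,0,0]);s=r.get_state();print(s['joint_positions'].round(2),s['t'])
print(goto([.43,-.323,.30],F),goto([.43,-.323,.2],F))
E
```

```text
[ 0.56  0.07  0.09  0.   -1.6  -0.56] 9.025
(array([  0.456,   0.495, -10.542]), array([-0.02 , -0.061, -0.043])) (array([  2.956,   0.484, -10.526]), array([-0.02 , -0.061, -0.043]))
```

Call:
move_arm --rows '[0, 0, 0.5, -1.5, 0, 0, 0, 0, 0, 0.5, -3, 0, 0, 0, 0, 0, 0.5, -4.5, 0, 0, 0, 0, 0, 0.5, -6, 0, 0, 0, 0, 0.2, 0.5, -7.5, 0, 0, 0, 0, 0.4, 0.5, -9, 0, 0, 0, 0, 0.8, 0.5, -10.5, 0, 0, 0, 0, 2, 0.5, -10.5, 0, 0, 0, 0, 2.5, 0.5, -10.5, 0, 0, 0, 0, 2.5, 0.5, -10.5, 0, 0, 0]'

```text
t: 10.28
eef_pos: [0.4288, -0.3217, 0.2166]
orientation: [0.498, -0.499, 0.504, 0.5]
wrist_force: [0.7, -0.7, 0.7]
width: 0.496
```

```bash
python3 - <<'E'
from h import *
s=r.get_state();print(s['joint_positions'].round(2),s['eef_pos'])
p,d,m=shot('wrist','w6');P=cloud(d,m);np.save('pics/Pw6.npy',P)
hsv=cv2.cvtColor(p,cv2.COLOR_RGB2HSV)
g=(np.hypot(P[...,0]-.43,P[...,1]+.323)<.03)&(P[...,2]>.05)&(P[...,2]<.062)&(d>0)
q=P[g];print(len(q),q.mean(0),cv2.minAreaRect((q[:,:2]*1000).astype(np.float32)),p[g].mean(0))
F=frame([0,0,-1],[-1,0,0]);c=q.mean(0)
E
```

```text
[-0.35  0.23  0.04  0.01 -1.38  0.34] [ 0.42877037 -0.32170214  0.21661771]
676 [ 0.42968813 -0.32307387  0.05476699] ((429.62811279296875, -322.38861083984375), (24.023426055908203, 24.043777465820312), 2.5970451831817627) [73.16272189 75.66568047 62.63905325]
```

View pics/w6.png

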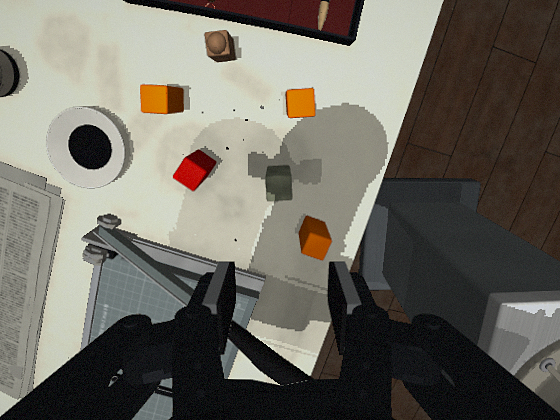

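```bash
python3 - <<'E'
from h import *
F=frame([0,0,-1],[-1,0,0])
for f in ('Pw6','Ptop','Pside'):
    P=np.load(f'pics/{f}.npy'); g=(np.abs(P[...,0]-.43)<.14)&(np.abs(P[...,1]+.323)<.14)&(P[...,2]>.07)&(P[...,2]<.19)
    q=P[g]; print(f,len(q),q.min(0) if len(q) else '',q.max(0) if len(q) else '')
print(goto([.4296,-.3227,.02],F))
E
```

```text
Pw6 3068 [ 0.4052456  -0.2612114   0.07002322] [ 0.56457865 -0.2054307   0.17146552]
Ptop 305 [ 0.3945603  -0.25802387  0.07066408] [ 0.56141516 -0.19463849  0.18594145]
Pside 534 [ 0.39430549 -0.26529669  0.07007487] [ 0.56821386 -0.19483016  0.18535718]
(array([ 4.961, -0.025,  0.018]), array([-0.02 , -0.059, -0.046]))
```

Call:
move_arm --rows '[0, 1.2, -0.02, 0.02, 0, -0.06, -0.05, 0, 2.4, -0.02, 0.02, 0, -0.06, -0.05, 0, 3.6, -0.02, 0.02, 0, -0.06, -0.05, 0, 4.5, -0.02, 0.02, 0, -0.06, -0.05, 0, 4.94, -0.02, 0.02, 0, -0.06, -0.05, 0, 4.94, -0.02, 0.02, 0, -0.06, -0.05, -1, 4.94, -0.02, 0.02, 0, -0.06, -0.05, -1, 4.94, -0.02, 0.02, 0, -0.06, -0.05, -1, 4.94, -0.02, 0.02, 0, -0.06, -0.05, -1, 4.94, -0.02, 0.02, 0, -0.06, -0.05]' --newtons 40

```text
t: 11.58
eef_pos: [0.4308, -0.3236, 0.0229]
orientation: [0.502, -0.501, 0.5, 0.498]
wrist_force: [1.4, 1.9, 5.6]
width: 0.275
```

Call:
move_arm --rows '[-1, -0.5, 0, 0, 0, 0, 0, -1, -1.5, 0, 0, 0, 0, 0, -1, -3, 0, 0, 0, 0, 0, -1, -4.5, 0, 0, 0, 0, 0, -1, -6, 0, 0, 0, 0, 0, -1, -7, 0, 0, 0, 0, 0, -1, -7.2, 0, 1, 0, 0, 0, -1, -7.2, 0, 2.2, 0, 0, 0, -1, -7.2, 0, 3.6, 0, 0, 0, -1, -7.2, 0, 5, 0, 0, 0]'

```text
t: 12.82
eef_pos: [0.4288, -0.1215, 0.3092]
orientation: [0.502, -0.499, 0.5, 0.499]
wrist_force: [1.0, 0.8, -0.5]
width: 0.278
```

```bash
python3 - <<'E'
from h import *
F=frame([0,0,-1],[-1,0,0]);s=r.get_state();print(s['joint_positions'].round(2),s['width'],s['wrist_force'])
print(goto([.59,.2734,.31],F),goto([.59,.2734,.15],F))
E
```

```text
[ 0.08  0.03  0.04 -0.   -1.58 -0.08] 0.2776095013061048 [ 1.03139751  0.76547155 -0.54225511]
(array([-4.00e-03, -3.99e+00,  9.89e+00]), array([-0.04 ,  0.005,  0.021])) (array([ 3.996, -3.981,  9.887]), array([-0.04 ,  0.005,  0.021]))
```

Call:
move_arm --rows '[-1, 0, -0.6, 1.5, 0, 0, 0, -1, 0, -1.2, 3, 0, 0, 0, -1, 0, -1.8, 4.5, 0, 0, 0, -1, 0, -2.4, 6, 0, 0, 0, -1, 0, -3, 7.4, 0, 0, 0, -1, 0, -3.5, 8.7, 0, 0, 0, -1, 0.5, -3.98, 9.87, 0, 0, 0, -1, 2, -3.98, 9.89, 0, 0, 0, -1, 3.5, -3.98, 9.89, 0, 0, 0, -1, 3.7, -3.98, 9.89, 0, 0, 0]'

```text
t: 14.08
eef_pos: [0.5872, 0.2704, 0.1563]
orientation: [0.498, -0.499, 0.504, 0.5]
wrist_force: [0.1, 0.1, -0.1]
width: 0.278
```

```bash
python3 - <<'E'
from h import *
F=frame([0,0,-1],[-1,0,0]);s=r.get_state();print(s['joint_positions'].round(2),s['width'])
print(goto([.59,.2734,.0305],F))
p,d,m=shot('side','s7');cv2.imwrite('pics/c7.png',cv2.resize(p[110:230,200:340,::-1],None,fx=4,fy=4,interpolation=cv2.INTER_CUBIC))
E
```

```text
[ 0.67  0.48  0.25 -0.   -1.35 -0.68] 0.2780750462396896
(array([ 3.144, -0.094,  0.092]), array([-0.035, -0.051, -0.073]))
```

View pics/c7.png

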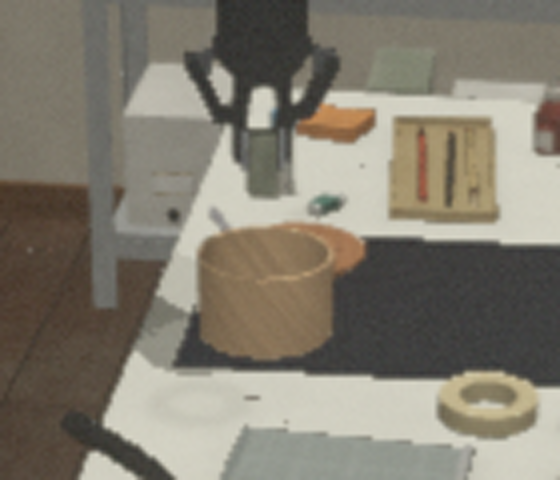

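Call:
move_arm --rows '[-1, 1, -0.05, 0.05, 0, 0, 0, -1, 1.8, -0.05, 0.05, 0, 0, 0, -1, 2.4, -0.05, 0.05, 0, 0, 0, -1, 2.8, -0.05, 0.05, 0, 0, 0, -1, 3.0, -0.05, 0.05, 0, 0, 0, -1, 3.05, -0.05, 0.05, 0, 0, 0, -1, 3.05, -0.05, 0.05, 0, 0, 0]'

```text
t: 15.0
eef_pos: [0.593, 0.2743, 0.0404]
orientation: [0.502, -0.5, 0.5, 0.499]
wrist_force: [0.4, -0.5, -0.9]
width: 0.274
```

Call:
move_arm --rows '[-1, 0.1, 0.03, 0, 0, 0, 0, -1, 0.18, 0.03, 0, 0, 0, 0, -1, 0.22, 0.03, 0, 0, 0, 0, -1, 0.22, 0.03, 0, 0, 0, 0]'

```text
t: 15.5
eef_pos: [0.5912, 0.274, 0.031]
orientation: [0.501, -0.5, 0.5, 0.499]
wrist_force: [-2.3, 0.5, 3.2]
width: 0.274
```

Call:
move_arm --rows '[-0.2, 0, 0, 0, 0, 0, 0, -0.1, 0, 0, 0, 0, 0, 0, -0.1, 0, 0, 0, 0, 0, 0, -0.1, -0.5, 0, 0, 0, 0, 0, -0.1, -1.2, 0, 0, 0, 0, 0, -0.1, -2.5, 0, 0, 0, 0, 0, -0.1, -4, 0, 0, 0, 0, 0, -0.1, -5, 0, 0, 0, 0, 0, -0.1, -5, 0, 0, 0, 0, 0]'

```text
t: 16.62
eef_pos: [0.5926, 0.2746, 0.2352]
orientation: [0.504, -0.5, 0.498, 0.498]
wrist_force: [-0.1, -0.2, -0.3]
width: 0.455
```

```bash
python3 - <<'E'
from h import *
p,d,m=shot('wrist','w8');Q=cloud(d,m);s=r.get_state();print(s['t'],s['eef_pos'],s['wrist_force'])
def fit(q):
    c=q.mean(0);v=np.linalg.svd(q-c)[2][2];return len(q),c.round(4),np.degrees(np.arccos(abs(v[2]))).round(1)
k=(d>0)&(np.hypot(Q[...,0]-.591,Q[...,1]-.274)<.04)&(Q[...,2]>.055)&(Q[...,2]<.075);print('seal top',fit(Q[k]) if k.sum()>5 else k.sum())
k=(d>0)&(np.hypot(Q[...,0]-.59,Q[...,1]-.2734)<.075)&(Q[...,2]>.072)&(Q[...,2]<.084);q=Q[k];print('rim',fit(q),(q.max(0)+q.min(0))/2)
p,d,m=shot('top','t8');Q=cloud(d,m)
k=(d>0)&(np.hypot(Q[...,0]-.643,Q[...,1]-.413)<.05)&(Q[...,2]<.04);print('lid',fit(Q[k]))
E
```

```text
16.675 [0.59146931 0.27442634 0.23226054] [-0.2325493  -0.05901449 -0.57569338]
seal top (658, array([0.5904, 0.2742, 0.0627]), np.float64(2.2))
rim (2383, array([0.5901, 0.2718, 0.0764]), np.float64(0.4)) [0.59032083 0.27341131 0.07550115]
lid (0, array([nan, nan, nan]), np.float64(0.0))<stdin>:4: RuntimeWarning: Mean of empty slice.
  ret = um.true_divide(
```

View pics/w8.png

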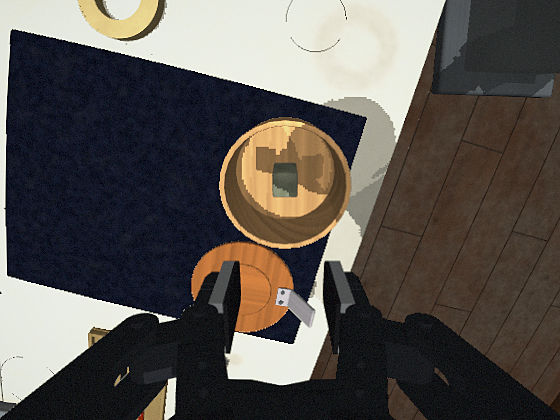

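The seal stands upright in the tub at (285,180), with its top at z 0.063 as expected. The lid lies flat at (243,285) on the mat, and the arm is clear of everything.

```bash
python3 -c "
from rig import r
print(r.job_done())"
```

```text
the job is handed in; nothing more can be done
None
```

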